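# Raise the telescoping table lamp until its stem locks

## Task

The cordless table lamp on the counter is pushed down to its low carrying height. Draw its shade up to full height and, holding it up there, turn the shade anticlockwise (seen from above) until the lock button springs out of the slot in the stem; stop turning as soon as it clicks, and let go with the lamp locked tall. Keep the lamp's foot standing on the counter where it is, neither lifted nor swung round with the shade, and leave the glass, the cup and the bell alone.

Things in the scene. Friction and masses are not known exactly. Their poses are not given: they have to be found in the camera images.
- lamp: Loose table lamp, about 0.95 kg: round aluminium foot (120 mm diameter, 18 mm high, rubber sole) with an upright aluminium outer stem (tube of 44 mm diameter, collar of 49 mm at its open end, 165 mm above the counter). Origin: centre of the foot's underside; z up along the stem's axis, slot on the -x side.
- lamp_shade_low (a point): On the lamp's axis at mid-height of the shade when pushed down (192 mm up); fixed to the foot, so the shade's true middle is higher by joint lamp_head. Shade: white round drum, 60 mm diameter, straight sides 173 to 208 mm up, domed top at 221 mm; it sits on a dark steel inner tube (33 mm diameter) that slides and turns in the stem. Grip it across its sides from above to draw up and turn.
- lamp_head (a joint): How far shade and inner tube are drawn up, m: 0 pushed down, 0.100 at the hard upper stop (pulling on lifts the lamp). Drawing up takes 2 to 4 N; let go unlocked, it sinks right back (weak return spring). The button can spring out only between 0.092 and 0.100; once locked the shade rests near 0.092.
- lamp_button (a joint): How far the lock button has sprung out, m: 0 held in and hidden by the stem's bore; 0.007 clicked out, 4 mm proud of the stem. White, round, 12 mm diameter, on the inner tube, spring about 3 N. At the start it points 0.45 to 1.45 rad short of the slot (how much is not shown): turn the shade anticlockwise seen from above.
- lamp_slot (a point): Middle of the slot in the outer stem, on its outer face, 135 mm above the counter; slot 15 mm wide, 20 mm high, the dark tube showing in it. Turning the shade takes about 0.05 N m; once the button is in the slot the shade has only some 0.1 rad of play, and turning on drags the whole lamp round (at about 0.2 to 0.4 N m).
- lamp_edge (a point): Point on the rim of the lamp's foot below the slot, 60 mm from the stem's axis, 10 mm above the counter; it shows if the foot is shifted or swung round.
- glass: Clear drinking glass standing upside down beside the lamp, 66 mm diameter, 86 mm high; loose bystander. Origin: centre of its underside.
- cup: Striped espresso cup beside the lamp, 60 x 84 x 49 mm, handle towards its -y; loose bystander. Origin: middle of its underside.
- bell: Counter bell, 67 mm diameter, 49 mm high; loose bystander. Origin: centre of its underside.
There are look-alikes about, which are no part of the job. Of the things like the lamp, leave any that is green or orange; of the rest the larger one is meant.

How it is judged:
At the end, for the whole second after the job is handed in: The lock button stands more than 5 mm out (of 7), the shade stays drawn up by more than 88 mm, and the lamp stands upright (within 3 degrees) and still on the counter with the rim point of its foot within 25 mm of where it began; glass, cup and bell are within 20 mm of where they began (value of joint lamp_button above 0.005 m and value of joint lamp_head above 0.088 m and angle between lamp's own z axis and vertical below 0.05 rad and height (world z) of lamp below 0.004 m and distance of lamp_edge from where it was at the start of the episode below 0.025 m and linear speed of lamp below 0.02 m/s and distance of each of glass, cup, bell from where it was at the start of the episode below 0.02 m); the robot touches nothing.
It fails at once if the lamp's foot is lifted more than 15 mm off the counter (height (world z) of lamp above 0.015 m).
It fails at once if the foot is shifted or swung round with the shade (its rim point moves more than 25 mm) (distance of lamp_edge from where it was at the start of the episode above 0.025 m).
It fails at once if the lamp is tipped more than 17 degrees (angle between lamp's own z axis and vertical above 0.3 rad).
It fails at once if the glass, cup or bell is pushed more than 20 mm (distance of any of glass, cup, bell from where it was at the start of the episode above 0.02 m).
It also fails if it takes over 46 s, if anything falls off the work surface, if the arm or the gripper's body presses on something with over 40 N, if the wrist force passes 120 N, or if a joint passes its speed limit or range.

## Robot

A 6-joint arm with a two-finger parallel gripper is mounted at the origin on a cart in front of the work surface, level with it; the furniture and walls round the work are solid. World frame = base frame: x ahead of the robot, y to its left, z up, the work surface at z = 0. Lengths are in m, angles in rad, forces in N, time in s.
With the tool pointing down it reaches from about 0.425 to 1.125 m from the base axis. Payload 14.9 kg.
Tool frame: the origin (TCP) lies at the very end of the fingers, on their centre line; the grasp point (between the pads) lies 19 mm behind it (hold_point_z is the z of the grasp point in the tool frame, in m); z points along the fingers, y is the direction in which the jaws open and shut (so a half turn about z gives the same grasp; the last joint's range is limited). The gripper opens to 91 mm and grips with 3 to 60 N. Pads are 32 mm wide; open, the fingers measure 118 mm over their backs; the gripper's body (76 mm by 178 mm) begins 60 mm behind the grasp point.
Start: joints at [-1.363, 0.379, 1.734, -0, 1.028, -0.033], TCP at [0.167, -0.68, 0.214] pointing down, gripper open.
Joint ranges: [-2.77, 2.77], [-0.74, 2.19], [0, 2.66], [-1.06, 4.2], [0.31, 2.87], [-3.08, 3.08]. Speed limits (rad/s): [1.89, 1.89, 2.39, 3.14, 3.14, 3.14].

## Interface

Orientations are given as a unit quaternion [w, x, y, z].
In Python, from rig import * gives the robot as it stands.
- The arm moves only by the tool servo_tool, never from a script. Its argument "rows" is a list of rows, each a list of 3 entries, a list of its own where there are three numbers: the closure in counts, from 0 (fully open) to 255 (shut), then the shift along the world's x, y, z in m, then the turn about the world's z in degrees. A call has 1 to 8 rows; each row is the pose to reach, as a shift and turn from the pose commanded when the call began; what a row does not reach only later rows make up. A row lasts 1/8 s, in which the tool goes at most 62.5 mm and 10.7 degrees, less where a joint would pass 70% of its speed; a pose out of reach is approached as far as the arm can. A call with a gripper value outside its range is refused whole. The fingers move at their own pace and stop on an object; "force" is the grip in N (left out, the last holds). Time passes only in rows, so rows that repeat a pose let the fingers close. It gives the time, the measured TCP pose, the force and the opening at its end, in the units of the state.
- get_obs(): the state, without advancing time (a new reading comes with each control period).
- snapshot(name): name is "scene" or "top"; returns a dict with "pixels" (384x512x3 uint8, red, green, blue), "z_map" (384x512 float32, m along the optical axis (not along the pixel's ray), 0 where there is no reading), "K" (3x3 intrinsics, pixels), "extrinsics" (4x4, takes a point from camera to world coordinates). Camera axes: x right, y down, z forward; pixel columns grow to the right and rows downward; lengths in m; the calibration is good to about 2 mm. A picture is of the moment at which its call begins.
- sign_off(): hands the job in, once; it reports no verdict.
The state is a dict: "time_s": time; "q": joint angles; "joint_velocities": joint speeds; "joint_torque": joint torques, N m; "ee_pos": TCP position; "tool_rot": TCP orientation; "wrist_force": force on the tool from outside, world axes, zero at the start; "moment": the same for the moment, N m; "finger_gap": finger opening in m.
Only numpy, scipy, OpenCV 4.12 (cv2) and the standard library are available. Lean on these libraries where they do the work, as an engineer would, in place of code of your own. Each camera call takes 0.05 s, during which the arm holds its last target.

## Working session

There is one attempt and no reset: what is moved stays moved. The work goes in short steps, Python scripts to look and compute and a tool call to move; the robot and the scene stay as the last step left them, time stands still between calls to the robot, and variables do not carry over. Pictures are saved under pics/ and viewed, and the job is handed in when it is done.

Besides the shell and the picture viewer there is one more tool, called after ">>>" in YAML: its name, and indented under it one key for each argument. servo_tool: Moves the arm, as the interface text tells. Its arguments: {"type":"object","properties":{"rows":{"type":"array"},"force":{"type":"number"}},"required":["rows"]}

```bash
mkdir -p pics; ls
python3 - <<'E'
from rig import *
import cv2,numpy as np
for n in("scene","top"):
    s=snapshot(n); cv2.imwrite(f"pics/{n}0.png",cv2.resize(s["pixels"][:,:,::-1],(800,600)))
    np.savez(f"{n}0.npz",**s); print(n,s["K"].round(1).tolist(),s["extrinsics"].round(3).tolist())
print(get_obs())
E
```

```text
pics
scene [[428.4, 0.0, 251.5], [0.0, 428.4, 189.6], [0.0, 0.0, 1.0]] [[-0.625, -0.46, 0.631, -0.406], [-0.781, 0.359, -0.511, 0.679], [0.008, -0.812, -0.583, 1.004], [0.0, 0.0, 0.0, 1.0]]
top [[380.1, 0.0, 256.9], [0.0, 380.1, 190.9], [0.0, 0.0, 1.0]] [[0.452, -0.832, 0.322, 0.05], [-0.892, -0.422, 0.162, -0.299], [0.001, -0.36, -0.933, 1.453], [0.0, 0.0, 0.0, 1.0]]
{'time_s': 0.1, 'q': array([-1.36331993e+00,  3.79365905e-01,  1.73470303e+00, -1.41651532e-05,
        1.02850911e+00, -3.32881490e-02]), 'joint_velocities': array([ 1.51449998e-03,  1.72683895e-03, -1.53033860e-03,  1.81291724e-04,
        7.65277693e-04,  4.94862933e-05]), 'joint_torque': array([-2.04198741e-04, -7.65034246e+01, -4.35289264e+01,  6.52428344e-02,
        3.98672582e-02, -2.35093131e-05]), 'ee_pos': array([ 0.16683923, -0.67946843,  0.21335659]), 'tool_rot': array([-4.90300063e-04,  9.92762241e-01,  1.20095339e-01, -4.88982691e-05]), 'wrist_force': array([-0.24764099,  0.42579706, -0.11642797]), 'moment': array([0.01444898, 0.03144335, 0.01523802]), 'finger_gap': 0.09089104288886798}
```

View pics/scene0.png

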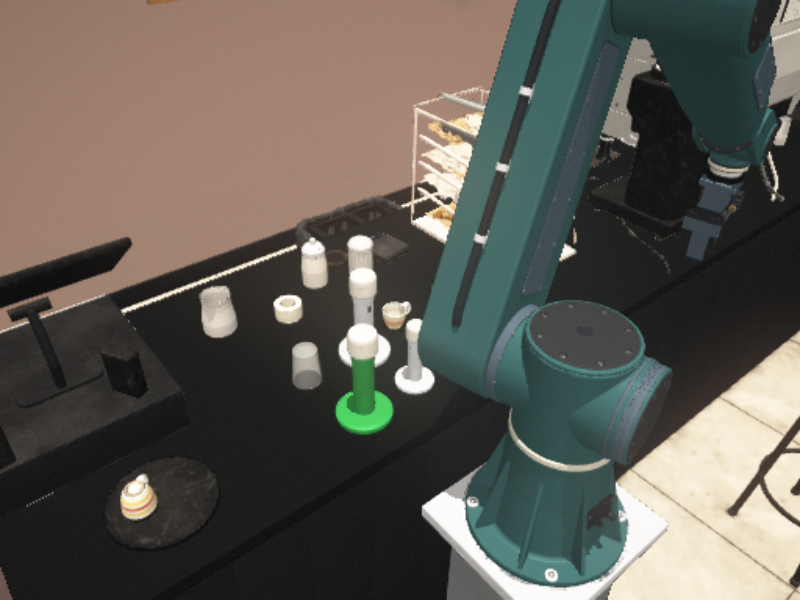

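View pics/top0.png

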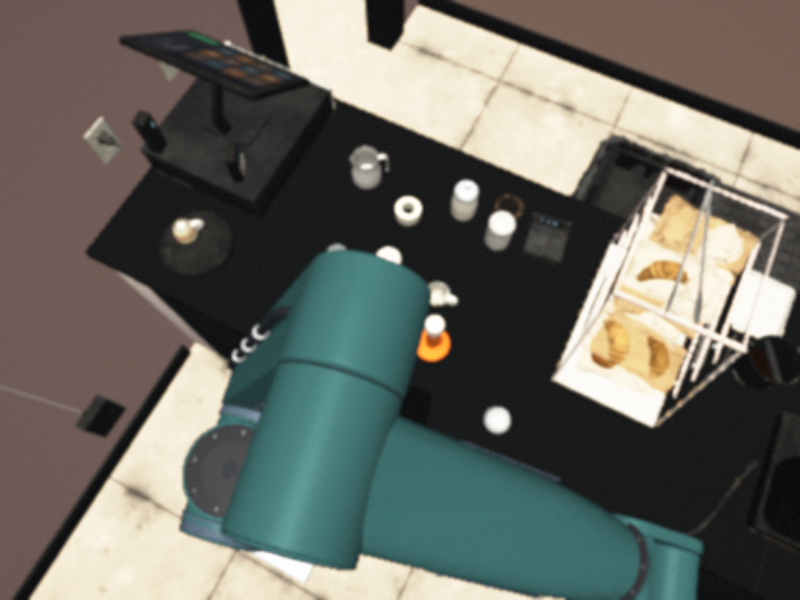

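```bash
cat > h.py <<'E'
from rig import *
import cv2,numpy as np
def ray(s,u,v,z):
    K,E=s["K"],s["extrinsics"]; d=E[:3,:3]@np.linalg.solve(K,[u,v,1]); o=E[:3,3]
    return o+d*(z-o[2])/d[2]
def dep(s,u,v):
    K,E=s["K"],s["extrinsics"]; return E[:3,:3]@(np.linalg.solve(K,[u,v,1])*s["z_map"][int(v),int(u)])+E[:3,3]
def proj(s,p):
    E=s["extrinsics"];c=E[:3,:3].T@(np.array(p)-E[:3,3]);q=s["K"]@c;return q[:2]/q[2]
def crop(s,x0,y0,x1,y1,k,name):
    cv2.imwrite("pics/"+name,cv2.resize(s["pixels"][y0:y1,x0:x1,::-1],None,fx=k,fy=k,interpolation=cv2.INTER_CUBIC))
E
python3 - <<'E'
from h import *
s=dict(np.load("scene0.npz"));t=dict(np.load("top0.npz"))
crop(s,170,140,300,290,4,"c0.png")
crop(t,180,90,350,300,2.8,"c1.png")
for n,im,pts in(("s",s,[(362,275),(364,345),(363,335),(362,405),(415,325),(414,378),(305,360),(395,315),(288,308),(315,260),(360,245),(218,310),(137,500)]),("t",t,[(388,255),(433,325),(497,420),(437,295),(408,210),(465,190),(500,225),(337,248)])):
    for u,v in pts: print(n,u,v,dep(im,u*.64,v*.64).round(3))
E
```

```text
s 362 275 [ 0.543 -0.006  0.219]
s 364 345 [0.368 0.119 0.207]
s 363 335 [0.379 0.113 0.221]
s 362 405 [0.38  0.119 0.042]
s 415 325 [ 0.404 -0.036  0.157]
s 414 378 [ 0.395 -0.031  0.019]
s 305 360 [0.53  0.155 0.079]
s 395 315 [ 0.599 -0.142  0.016]
s 288 308 [0.757 0.062 0.038]
s 315 260 [ 0.83  -0.067  0.087]
s 360 245 [ 0.799 -0.186  0.102]
s 218 310 [0.801 0.218 0.078]
s 137 500 [0.427 0.561 0.052]
t 388 255 [ 0.555 -0.011  0.222]
t 433 325 [ 0.468 -0.17   0.165]
t 497 420 [ 0.364 -0.395  0.039]
t 437 295 [ 0.601 -0.127  0.001]
t 408 210 [0.791 0.054 0.005]
t 465 190 [ 0.852 -0.079  0.12 ]
t 500 225 [ 0.804 -0.2    0.111]
t 337 248 [0.569 0.147 0.085]
```

View pics/c0.png

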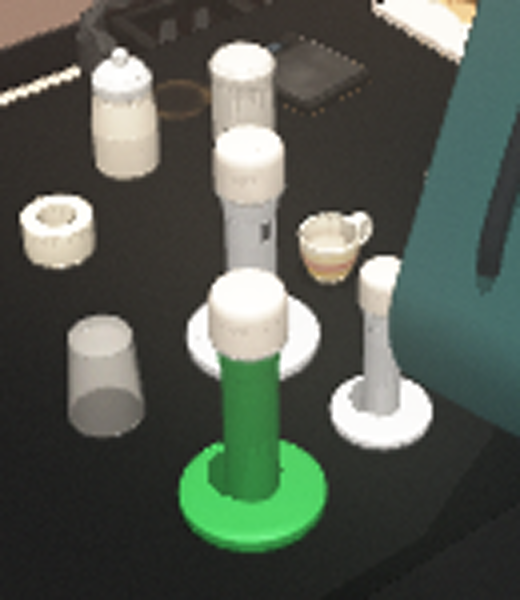

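View pics/c1.png

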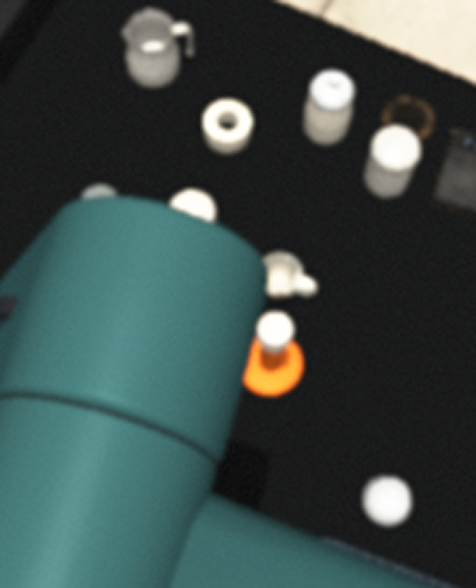

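Run:
```python
from h import *
from scipy.optimize import least_squares
s=dict(np.load("scene0.npz"));t=dict(np.load("top0.npz"))
def cloud(s):
    v,u=np.mgrid[:384,:512]; z=s["z_map"]; P=np.stack([(u-s["K"][0,2])/s["K"][0,0]*z,(v-s["K"][1,2])/s["K"][1,1]*z,z],-1)
    P=P@s["extrinsics"][:3,:3].T+s["extrinsics"][:3,3]; P[z==0]=np.nan; return P
P=cloud(s)
def sel(P,z0,z1): 
    m=(abs(P[...,0]-.555)<.07)&(abs(P[...,1]+.005)<.07)&(P[...,2]>z0)&(P[...,2]<z1); return P[m]
for z0,z1,r in((.176,.204,.030),(.06,.15,.022),(.002,.014,.06)):
    q=sel(P,z0,z1); f=least_squares(lambda c:np.hypot(q[:,0]-c[0],q[:,1]-c[1])-r,[.56,-.01],loss="soft_l1",f_scale=.002)
    f2=least_squares(lambda c:np.hypot(q[:,0]-c[0],q[:,1]-c[1])-c[2],[.56,-.01,r],loss="soft_l1",f_scale=.002)
    print(z0,len(q),f.x.round(4),np.abs(f.fun).mean().round(4),f2.x.round(4))
q=sel(P,.21,.23);print("dome",q.mean(0),q[:,2].max())
q=sel(P,.012,.022);print("foot top extents",q.min(0),q.max(0))
# white shade silhouette mask 
for n,im in(("s",s),("t",t)):
    Q=cloud(im); m=(abs(Q[...,0]-.555)<.06)&(abs(Q[...,1]+.005)<.06)&(Q[...,2]>.165)
    v,u=np.where(m); print(n,u.min(),u.max(),v.min(),v.max(),u.mean(),v.mean())
    for c in((.555,-.005),(.56,-.01),(.56,-.015)): print(c,proj(im,[*c,.21]).round(1),proj(im,[*c,.221]).round(1))
# slot
print("slot",[dep(s,170+x/4,140+y/4).round(3) for x,y in((264,230),(266,236),(262,240))])
Q=cloud(t)
for x0,x1,y0,y1 in((.2,.9,-.8,-.2),):
    m=(Q[...,0]>x0)&(Q[...,0]<x1)&(Q[...,1]>y0)&(Q[...,1]<y1)&(Q[...,2]>.1)&(Q[...,2]<.45); print(np.nanpercentile(Q[m],[1,99],axis=0).round(2))
```

```text
0.176 128 [ 0.5507 -0.0116] 0.0017 [ 0.5501 -0.011   0.0293]
0.06 166 [ 0.5515 -0.0115] 0.0018 [ 0.5504 -0.0105  0.0207]
0.002 110 [ 0.5515 -0.0097] 0.0071 [ 0.5528 -0.01    0.0612]
dome [ 0.54353968 -0.00702674  0.21717831] 0.22347615546206445
foot top extents [ 0.49074387 -0.06984952  0.01202266] [0.60822296 0.04896376 0.02192493]
s 223 240 171 191 231.61755485893417 181.13166144200628
(0.555, -0.005) [229.4 176.7] [229.3 173.9]
(0.56, -0.01) [229.7 175.5] [229.6 172.8]
(0.56, -0.015) [230.9 175. ] [230.9 172.3]
t 241 255 158 168 248.97938144329896 162.06185567010309
(0.555, -0.005) [247.  163.9] [247.  162.6]
(0.56, -0.01) [248.9 163.4] [248.8 162.1]
(0.56, -0.015) [250.1 163.9] [250.1 162.6]
slot [array([ 0.532, -0.014,  0.133]), array([ 0.537, -0.019,  0.122]), array([ 0.53 , -0.01 ,  0.126])]
[[ 0.58 -0.74  0.1 ]
 [ 0.9  -0.47  0.39]]
```

>>> servo_tool:
  rows:
    - [0, [0.02, 0.035, 0.04], 0]
    - [0, [0.045, 0.08, 0.08], 0]
    - [0, [0.075, 0.13, 0.11], 0]
    - [0, [0.105, 0.18, 0.12], 0]
    - [0, [0.135, 0.235, 0.12], 0]
    - [0, [0.165, 0.285, 0.12], 0]
    - [0, [0.195, 0.34, 0.12], 0]
    - [0, [0.224, 0.39, 0.12], 0]
  force: 12

```text
time_s: 1.1
ee_pos: [0.3914, -0.2878, 0.3339]
tool_rot: [-0.0, 0.993, 0.12, 0.0]
wrist_force: [0.5, 0.3, -0.3]
finger_gap: 0.0912
```

>>> servo_tool:
  rows:
    - [0, [0.027, 0.046, 0], 0]
    - [0, [0.054, 0.092, 0], 0]
    - [0, [0.08, 0.14, 0], 0]
    - [0, [0.107, 0.185, 0], 0]
    - [0, [0.134, 0.232, 0], 0]
    - [0, [0.16, 0.278, 0], 0]
    - [0, [0.16, 0.278, 0], 0]
    - [0, [0.16, 0.278, 0], 0]

```text
time_s: 2.1
ee_pos: [0.5506, -0.0119, 0.3336]
tool_rot: [0.0, 0.993, 0.12, -0.0]
wrist_force: [0.2, 0.7, -0.2]
finger_gap: 0.0912
```

Run:
```python
from h import *
s=snapshot("scene");t=snapshot("top")
cv2.imwrite("pics/s1.png",s["pixels"][:,:,::-1]);cv2.imwrite("pics/t1.png",t["pixels"][:,:,::-1])
o=get_obs();print(o["time_s"],o["ee_pos"].round(4),o["tool_rot"].round(4),o["q"].round(3),o["wrist_force"].round(2),o["moment"].round(3))
```

```text
2.2 [ 0.5505 -0.0126  0.3338] [ 0.000e+00  9.928e-01  1.197e-01 -1.000e-04] [-0.065  0.012  1.946 -0.     1.184  1.266] [-0.49  0.46 -0.23] [-0.019 -0.036  0.027]
```

View pics/s1.png

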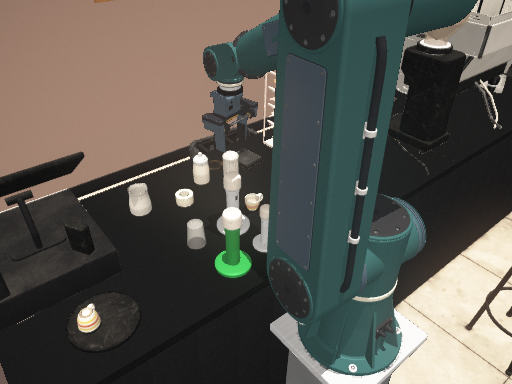

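View pics/t1.png

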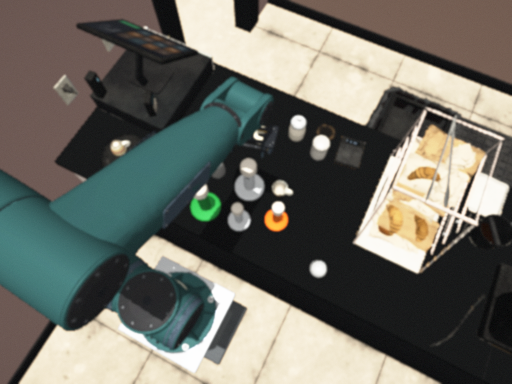

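Four look-alikes are visible: green (top 205,200), small aluminium (238,215), orange (277,215), and large aluminium (249,175; scene 232,185). I'm taking the last one, since its stem measures 44 mm across. I'll check it in a crop.

Run:
```python
from h import *
t=snapshot("top");s=snapshot("scene")
a=cv2.resize(t["pixels"][145:245,190:310,::-1],None,fx=4,fy=4,interpolation=2);b=cv2.resize(s["pixels"][160:260,200:280,::-1],None,fx=4,fy=4,interpolation=2)
cv2.imwrite("pics/c2.png",np.hstack([a,b]))
for n,im in(("s",s),("t",t)):
    for z in(0,.018,.173,.208,.221): print(n,z,proj(im,[.551,-.0113,z]).round(1))
np.savez("s1.npz",**s);np.savez("t1.npz",**t)
```

```text
s 0 [232.7 225. ]
s 0.018 [232.6 221.2]
s 0.173 [231.8 185.7]
s 0.208 [231.7 177.1]
s 0.221 [231.6 173.8]
t 0 [249.1 187.1]
t 0.018 [249.  185.5]
t 0.173 [248.3 169.8]
t 0.208 [248.1 165.8]
t 0.221 [248.  164.2]
```

View pics/c2.png

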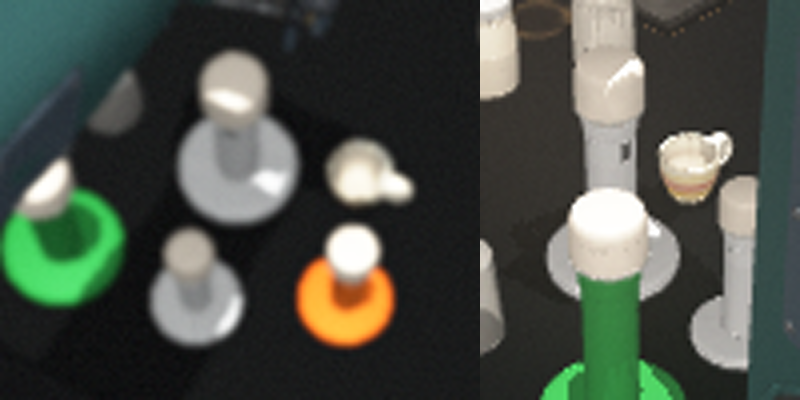

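>>> servo_tool:
  rows:
    - [0, [0, 0.001, -0.03], 0]
    - [0, [0, 0.001, -0.06], 0]
    - [0, [0, 0.001, -0.09], 0]
    - [0, [0, 0.001, -0.12], 0]
    - [0, [0, 0.001, -0.145], 0]
    - [0, [0, 0.001, -0.157], 0]
    - [0, [0, 0.001, -0.157], 0]
    - [0, [0, 0.001, -0.157], 0]

```text
time_s: 3.3
ee_pos: [0.5515, -0.011, 0.178]
tool_rot: [0.0, 0.993, 0.12, 0.001]
wrist_force: [-0.4, -0.8, 0.2]
finger_gap: 0.0912
```

>>> servo_tool:
  rows:
    - [50, [0, 0, 0], 0]
    - [60, [0, 0, 0], 0]
    - [70, [0, 0, 0], 0]
    - [75, [0, 0, 0], 0]
    - [80, [0, 0, 0], 0]
    - [85, [0, 0, 0], 0]
    - [90, [0, 0, 0], 0]
    - [95, [0, 0, 0], 0]

```text
time_s: 4.3
ee_pos: [0.551, -0.011, 0.177]
tool_rot: [0.0, 0.993, 0.12, 0.0]
wrist_force: [1.3, -4.6, 2.0]
finger_gap: 0.0602
```

Run:
```python
from h import *
s=snapshot("scene")
crop(s,190,100,290,240,4,"c3.png")
o=get_obs();print(o["time_s"],o["finger_gap"],o["ee_pos"].round(4),o["wrist_force"].round(2),o["moment"].round(3))
```

```text
4.35 0.05972535849597013 [ 0.5511 -0.011   0.177 ] [ 0.69 -3.91  1.81] [-0.939 -0.187 -0.019]
```

View pics/c3.png

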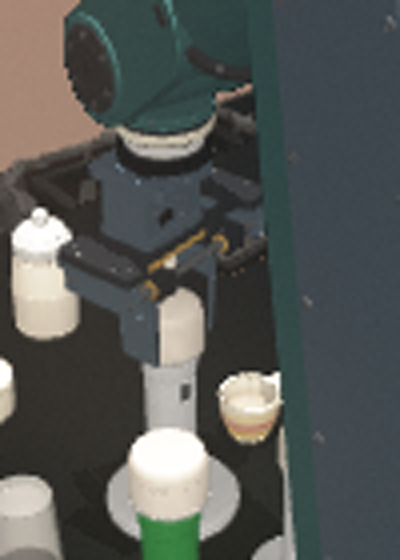

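>>> servo_tool:
  rows:
    - [120, [0, -0.001, 0], 0]
    - [120, [0, -0.001, 0.005], 0]
    - [120, [0, -0.001, 0.015], 0]
    - [120, [0, -0.001, 0.03], 0]
    - [120, [0, -0.001, 0.045], 0]
    - [120, [0, -0.001, 0.06], 0]
    - [120, [0, -0.001, 0.075], 0]
    - [120, [0, -0.001, 0.085], 0]
  force: 15

```text
time_s: 5.35
ee_pos: [0.551, -0.0118, 0.2631]
tool_rot: [-0.0, 0.993, 0.12, 0.0]
wrist_force: [-1.0, 0.8, -8.4]
finger_gap: 0.0593
```

```bash
cat > look.py <<'E'
import sys
from h import *
s=snapshot("scene");t=snapshot("top");n=sys.argv[1]
a=cv2.resize(s["pixels"][145:240,205:265,::-1],None,fx=6,fy=6,interpolation=2)
b=cv2.resize(t["pixels"][140:235,200:260,::-1],None,fx=6,fy=6,interpolation=2)
cv2.imwrite("pics/"+n,np.hstack([a,b]))
m=s["pixels"][192:206,230:240].astype(int).sum(2)//3; print(m)
o=get_obs();print(o["time_s"],o["finger_gap"],o["ee_pos"].round(4),o["wrist_force"].round(2),o["moment"].round(3),o["q"].round(3))
E
python3 look.py d1.png
```

```text
[[184 182 180 182 184 180 176 166 159  68]
 [181 183 185 184 183 179 172 172 146  53]
 [185 183 184 183 181 177 170 165 141  53]
 [184 180 183 177 180 176 183 141 172  55]
 [187 190 184 184 182 146  90 113 174  54]
 [185 186 186 186 184 129  72 109 176  56]
 [184 186 187 185 184 128  72 109 175  52]
 [184 185 187 187 183 127  72 138 166  66]
 [183 187 186 187 184 144 180 171 161  67]
 [186 190 184 187 183 180 175 172 160  65]
 [181 188 184 183 180 181 173 169 159  68]
 [183 186 184 183 182 182 176 170 160  68]
 [182 185 185 183 180 181 175 170 160  66]
 [183 186 185 182 182 180 175 170 158  67]]
5.45 0.060069848621274055 [ 0.5515 -0.0117  0.2635] [-1.76  1.94 -1.99] [ 0.602  0.394 -0.023] [-0.064  0.084  2.004  0.     1.052  1.266]
```

View pics/d1.png

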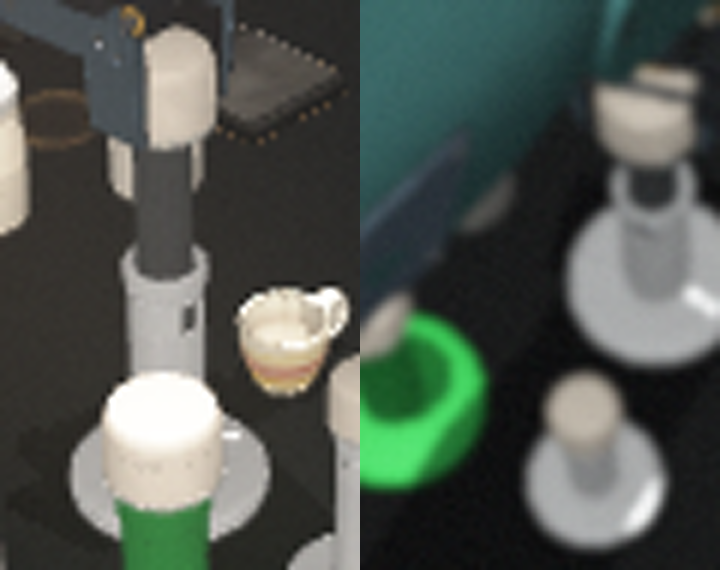

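>>> servo_tool:
  rows:
    - [120, [0, 0.0003, 0.003], 0]
    - [120, [0, 0.0003, 0.006], 0]
    - [120, [0, 0.0003, 0.009], 0]
    - [120, [0, 0.0003, 0.0105], 0]
    - [120, [0, 0.0003, 0.0105], 0]
    - [120, [0, 0.0003, 0.0105], 0]

```text
time_s: 6.2
ee_pos: [0.5511, -0.0115, 0.2727]
tool_rot: [0.0, 0.993, 0.12, 0.0]
wrist_force: [0.8, 0.4, -3.0]
finger_gap: 0.0597
```

```bash
python3 look.py d2.png
```

```text
[[183 183 181 181 183 181 176 167 158  58]
 [181 184 184 187 183 178 172 173 145  53]
 [186 184 185 183 181 177 171 163 158  55]
 [185 181 182 176 179 178 184 132 172  54]
 [187 187 184 185 181 122  88 113 174  55]
 [187 187 186 186 183 125  72 111 174  56]
 [185 186 187 186 183 127  72 139 176  53]
 [186 186 186 185 183 127 117 168 165  55]
 [185 186 185 186 182 172 182 173 159  52]
 [186 186 187 187 182 182 176 170 159  54]
 [181 185 185 184 181 180 175 169 159  66]
 [183 188 185 183 182 181 176 170 161  68]
 [183 185 185 184 181 182 174 169 159  66]
 [183 186 184 182 181 181 173 171 158  68]]
6.3 0.059552373559005334 [ 0.5511 -0.0115  0.2726] [ 0.22  0.54 -2.52] [ 0.246 -0.065 -0.004] [-0.063  0.074  1.997  0.     1.07   1.267]
```

View pics/d2.png

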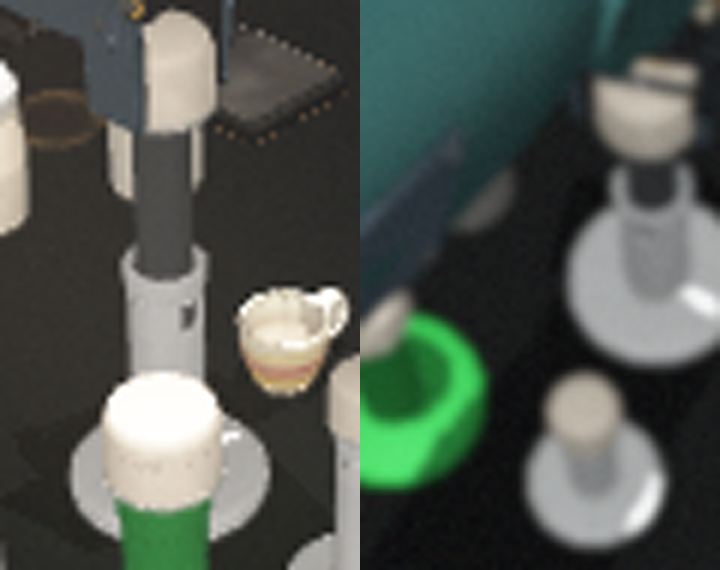

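>>> servo_tool:
  rows:
    - [120, [0, 0, 0], 2]
    - [120, [0, 0, 0], 5]
    - [120, [0, 0, 0], 8]
    - [120, [0, 0, 0], 11]
    - [120, [0, 0, 0], 14]
    - [120, [0, 0, 0], 16]
    - [120, [0, 0, 0], 18]
    - [120, [0, 0, 0], 18]

```text
time_s: 7.3
ee_pos: [0.5508, -0.0115, 0.2723]
tool_rot: [-0.0, 0.962, 0.274, -0.0]
wrist_force: [-0.2, 1.1, -4.7]
finger_gap: 0.0599
```

```bash
python3 look.py d3.png
```

```text
[[184 183 182 183 182 180 175 169 156  72]
 [182 181 184 185 183 180 173 169 151  54]
 [179 181 183 183 181 178 172 163 155  51]
 [183 180 181 178 182 177 179 136 173  52]
 [188 187 183 184 178 147  88 114 175  78]
 [184 187 186 186 183 127  72 110 174  69]
 [186 187 187 185 184 128  72 135 174  67]
 [184 184 186 186 183 128 117 164 171  67]
 [183 185 184 188 185 171 182 175 164  65]
 [185 187 190 190 181 182 177 171 161  65]
 [183 185 184 185 181 181 174 171 162  65]
 [183 185 184 184 181 181 174 171 159  65]
 [183 185 184 184 182 181 175 170 159  65]
 [182 186 184 183 181 181 174 171 160  66]]
7.4 0.0597306173874345 [ 0.5508 -0.0115  0.2723] [-0.19 -0.13 -5.73] [0.166 0.074 0.06 ] [-0.063  0.074  1.998 -0.     1.07   0.953]
```

View pics/d3.png

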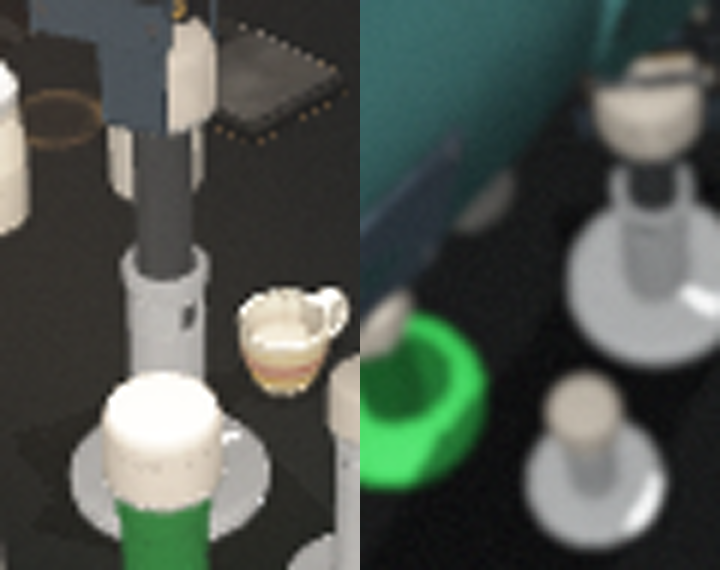

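>>> servo_tool:
  rows:
    - [120, [0, 0, 0], 2]
    - [120, [0, 0, 0], 4]
    - [120, [0, 0, 0], 5]
    - [120, [0, 0, 0], 5]

```text
time_s: 7.9
ee_pos: [0.5509, -0.0116, 0.2724]
tool_rot: [0.0, 0.949, 0.316, 0.0]
wrist_force: [0.1, 0.1, -4.8]
finger_gap: 0.0598
```

```bash
python3 look.py e1.png
```

```text
[[183 181 181 181 184 180 176 168 159  74]
 [183 182 183 186 183 178 172 169 148  52]
 [184 182 184 182 181 177 173 165 155  50]
 [182 180 182 177 180 177 187 136 173  75]
 [187 191 184 183 182 146  87 113 174  81]
 [186 188 187 187 183 128  71 110 174  70]
 [185 187 186 187 185 127  74 134 170  65]
 [185 187 187 187 184 128 117 166 167  66]
 [176 187 186 186 184 170 181 174 160  65]
 [184 187 186 188 183 181 176 171 161  65]
 [182 185 185 183 181 181 175 171 160  65]
 [182 185 184 184 183 180 174 169 157  65]
 [182 185 183 184 180 182 176 170 156  65]
 [184 185 183 183 182 182 174 170 156  65]]
8.0 0.0598500468771337 [ 0.5509 -0.0116  0.2724] [-2.48 -0.12 -5.25] [-0.011  0.107  0.105] [-0.063  0.074  1.998 -0.     1.07   0.866]
```

>>> servo_tool:
  rows:
    - [120, [0, 0, 0], 2]
    - [120, [0, 0, 0], 4]
    - [120, [0, 0, 0], 5]
    - [120, [0, 0, 0], 5]

```text
time_s: 8.5
ee_pos: [0.551, -0.0115, 0.2725]
tool_rot: [0.0, 0.934, 0.357, 0.0]
wrist_force: [0.2, -0.4, -4.1]
finger_gap: 0.0598
```

```bash
python3 look.py e2.png
```

```text
[[184 181 181 180 183 180 177 168 159  60]
 [181 181 183 184 184 179 173 174 146  51]
 [185 181 183 184 186 176 172 164 143  54]
 [184 180 182 177 183 176 186 134 172  53]
 [186 190 184 185 182 146  89 113 174  54]
 [185 189 187 185 184 129  72 109 174  69]
 [186 186 186 187 183 128  72 133 172  66]
 [185 186 187 186 184 127 117 166 167  67]
 [186 184 187 186 184 171 180 176 161  64]
 [185 187 188 189 183 182 174 171 159  67]
 [181 185 185 185 180 181 175 169 161  64]
 [179 184 185 185 182 182 173 172 160  66]
 [181 185 185 184 182 182 174 169 155  67]
 [182 186 184 183 182 182 173 169 156  67]]
8.6 0.06008387347105028 [ 0.551  -0.0115  0.2725] [-0.37 -1.45 -4.09] [-0.031  0.096  0.038] [-0.063  0.074  1.998 -0.     1.07   0.778]
```

View pics/e2.png

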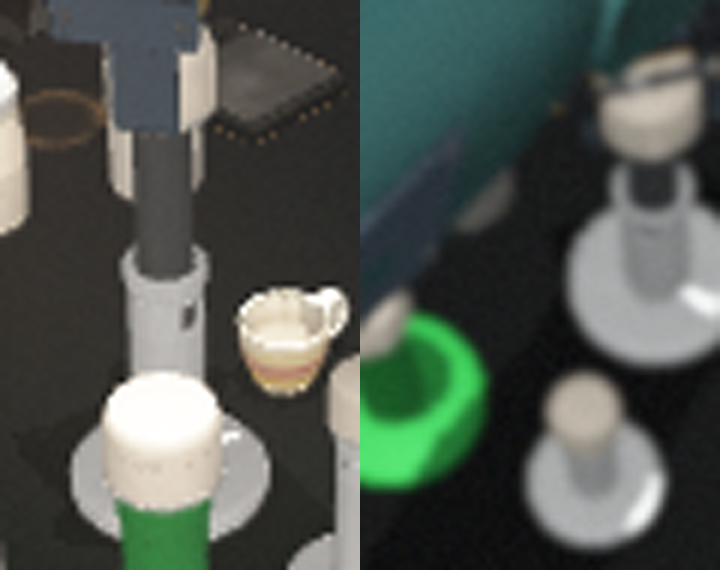

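>>> servo_tool:
  rows:
    - [120, [0, 0, 0], 2]
    - [120, [0, 0, 0], 4]
    - [120, [0, 0, 0], 5]
    - [120, [0, 0, 0], 5]

```text
time_s: 9.1
ee_pos: [0.5509, -0.0115, 0.2724]
tool_rot: [-0.0, 0.918, 0.397, 0.0]
wrist_force: [-0.4, 0.7, -4.5]
finger_gap: 0.06
```

```bash
python3 look.py e3.png|sed -n '4,9p;15p'
```

```text
[184 178 181 177 181 177 186 135 173  54]
 [187 190 184 184 182 147  88 113 174  54]
 [186 187 187 186 186 130  71 108 173  69]
 [184 186 186 187 183 158  73 135 170  66]
 [185 186 187 186 185 157 118 166 166  67]
 [185 185 187 185 185 173 179 174 161  65]
9.2 0.059765959471782704 [ 0.5509 -0.0115  0.2724] [-0.17  0.36 -3.99] [ 0.079  0.073 -0.008] [-0.063  0.074  1.998 -0.     1.07   0.691]
```

>>> servo_tool:
  rows:
    - [120, [0, 0, 0], 2]
    - [120, [0, 0, 0], 4]
    - [120, [0, 0, 0], 5]
    - [120, [0, 0, 0], 5]

```text
time_s: 9.7
ee_pos: [0.5509, -0.0115, 0.2724]
tool_rot: [-0.0, 0.899, 0.437, -0.0]
wrist_force: [-0.7, 0.9, -4.4]
finger_gap: 0.0596
```

```bash
python3 look.py e4.png|sed -n '4,9p;15p'
```

```text
[184 180 181 176 182 177 185 136 172  53]
 [188 189 184 183 180 145  88 114 173  54]
 [185 186 185 187 184 192  73 111 174  68]
 [185 187 186 187 185 196 101 135 171  64]
 [186 186 186 184 185 163 119 166 165  66]
 [183 185 186 187 184 173 181 174 161  66]
9.8 0.059842482885035755 [ 0.5509 -0.0115  0.2724] [-1.24  1.03 -4.53] [0.152 0.14  0.083] [-0.063  0.074  1.998  0.     1.07   0.604]
```

>>> servo_tool:
  rows:
    - [120, [0, 0, 0], 2]
    - [120, [0, 0, 0], 4]
    - [120, [0, 0, 0], 6]
    - [120, [0, 0, 0], 6]

```text
time_s: 10.3
ee_pos: [0.551, -0.0115, 0.2724]
tool_rot: [0.0, 0.875, 0.484, 0.0]
wrist_force: [0.4, 1.5, -4.5]
finger_gap: 0.0599
```

```bash
python3 look.py e5.png|sed -n '4,9p;15p'
```

```text
[184 179 181 185 181 177 183 136 173  53]
 [183 190 186 182 182 170  97 112 175  55]
 [185 187 188 184 184 196 134 112 173  77]
 [186 186 187 179 183 195 166 136 172  68]
 [185 187 187 185 183 164 125 166 165  68]
 [183 187 187 185 185 173 182 173 162  67]
10.4 0.059647555068976496 [ 0.551  -0.0115  0.2725] [-0.07  0.03 -5.43] [0.168 0.06  0.096] [-0.063  0.074  1.998 -0.     1.07   0.499]
```

View pics/e5.png

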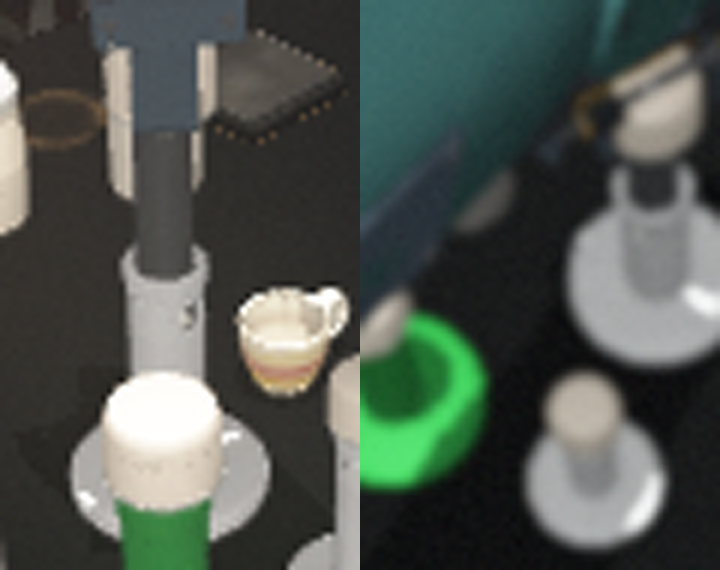

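The white button is entering the slot from the left at about (235,198), and it's centred vertically.

>>> servo_tool:
  rows:
    - [120, [0, 0, 0], 2]
    - [120, [0, 0, 0], 4]
    - [120, [0, 0, 0], 5]
    - [120, [0, 0, 0], 5]

```text
time_s: 10.9
ee_pos: [0.5509, -0.0115, 0.2724]
tool_rot: [-0.0, 0.853, 0.521, -0.0]
wrist_force: [-0.3, 0.1, -4.5]
finger_gap: 0.0601
```

```bash
python3 look.py e6.png|sed -n '4,9p;15p'
```

```text
[182 179 182 186 181 176 181 135 172  54]
 [183 188 187 179 181 174 125 115 175  54]
 [185 188 187 185 184 198 199 142 176  79]
 [184 186 187 187 184 195 206 166 172  68]
 [184 187 186 186 184 192 179 169 165  68]
 [184 185 186 186 183 176 184 174 161  66]
11.0 0.05957070861006896 [ 0.5509 -0.0115  0.2724] [ 1.14  1.07 -5.64] [0.194 0.054 0.032] [-0.063  0.074  1.998 -0.     1.07   0.412]
```

View pics/e6.png

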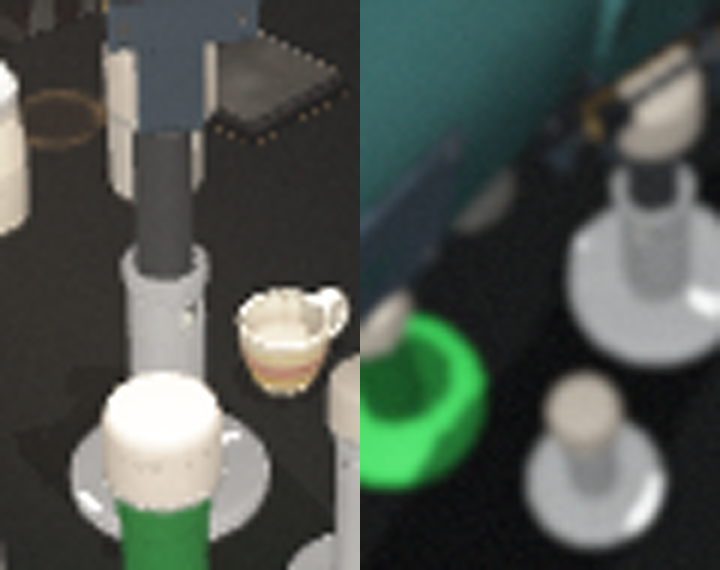

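>>> servo_tool:
  rows:
    - [120, [0, 0, 0], 1.5]
    - [120, [0, 0, 0], 3]
    - [120, [0, 0, 0], 3]

```text
time_s: 11.38
ee_pos: [0.5509, -0.0116, 0.2724]
tool_rot: [0.0, 0.839, 0.543, -0.0]
wrist_force: [-0.6, 0.1, -4.7]
finger_gap: 0.0597
```

```bash
python3 look.py e7.png|sed -n '4,9p;15p'
```

```text
[185 179 181 185 181 177 183 126 173  53]
 [181 189 186 181 184 174 161 114 175  69]
 [185 188 188 185 181 196 212 181 176  68]
 [184 186 186 186 184 211 208 191 175  66]
 [186 186 186 184 184 196 207 173 166  65]
 [184 186 187 186 182 178 188 173 161  65]
11.475 0.05985282596517706 [ 0.551  -0.0116  0.2724] [-0.27 -0.48 -5.05] [ 0.014 -0.04   0.129] [-0.063  0.074  1.998 -0.     1.07   0.359]
```

>>> servo_tool:
  rows:
    - [120, [0, 0, 0], 1.5]
    - [120, [0, 0, 0], 3]
    - [120, [0, 0, 0], 3]

```text
time_s: 11.85
ee_pos: [0.5509, -0.0115, 0.2724]
tool_rot: [0.0, 0.825, 0.565, -0.0]
wrist_force: [-0.4, 0.1, -4.3]
finger_gap: 0.0599
```

```bash
python3 look.py e8.png|sed -n '4,9p;15p'
```

```text
[185 179 179 185 182 177 183 126 171  54]
 [183 188 185 182 180 175 165 136 176  69]
 [185 188 187 183 183 198 209 206 183  70]
 [186 187 186 186 184 199 219 205 184  68]
 [185 187 187 186 184 184 211 204 161  66]
 [185 186 188 185 182 176 190 177 160  65]
11.95 0.05980377342659485 [ 0.5509 -0.0115  0.2725] [-0.14  0.07 -4.56] [-0.037  0.158  0.15 ] [-0.063  0.074  1.998 -0.     1.07   0.307]
```

View pics/e8.png

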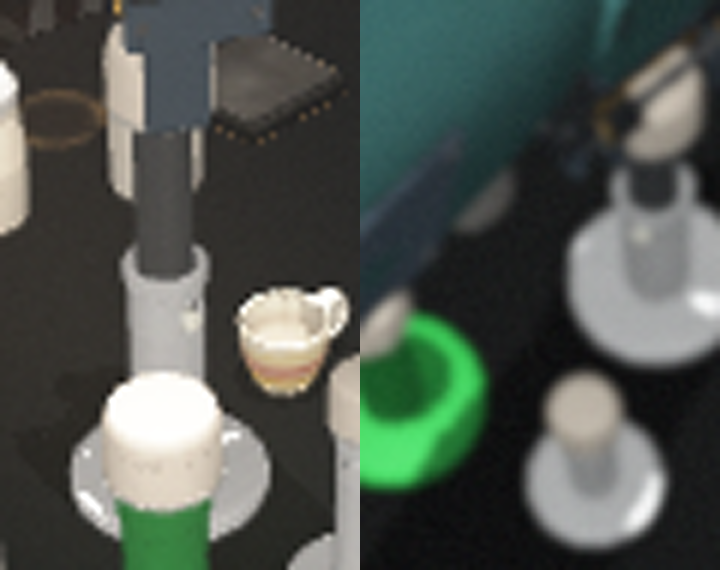

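Run:
```python
import cv2,numpy as np
cv2.imwrite("pics/cmp.png",np.hstack([cv2.resize(cv2.imread(f"pics/{n}.png")[y:y+150,x:x+130],None,fx=2,fy=2) for x,y in((100,230),(580,150)) for n in("e6","e7","e8")])[:, :])
im=cv2.imread("pics/cmp.png");print(im.shape);cv2.imwrite("pics/cmp.png",np.vstack([im[:,:780],im[:,780:]]))
```

```text
(300, 1560, 3)
```

View pics/cmp.png

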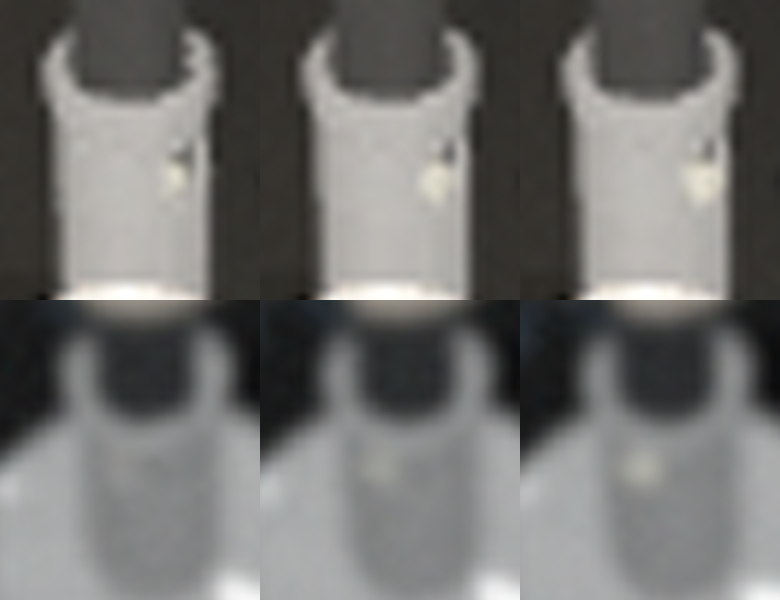

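>>> servo_tool:
  rows:
    - [120, [0, 0, 0], 1]
    - [120, [0, 0, 0], 2]
    - [120, [0, 0, 0], 2]

```text
time_s: 12.32
ee_pos: [0.5509, -0.0115, 0.2724]
tool_rot: [-0.0, 0.815, 0.579, -0.0]
wrist_force: [-0.3, -0.2, -5.3]
finger_gap: 0.0599
```

```bash
python3 look.py e9.png|sed -n '4,9p;15p'
python3 - <<'E'
import cv2,numpy as np
L=[[cv2.resize(cv2.imread(f"pics/{n}.png")[y:y+150,x:x+130],None,fx=2.9,fy=2.9) for n in("e8","e9")] for x,y in((100,230),(580,150))]
im=np.hstack(L[0]);im2=np.hstack(L[1]);cv2.imwrite("pics/cmp2.png",np.vstack([im[100:400],im2[100:400]]))
E
```

```text
[183 178 179 186 181 178 181 126 173  56]
 [183 189 186 181 182 175 198 164 175  68]
 [185 187 188 185 183 199 214 209 182  69]
 [184 188 187 184 184 196 220 204 184  65]
 [184 186 186 186 183 155 209 202 170  66]
 [184 186 186 186 184 173 188 177 161  65]
12.425 0.05984538247392392 [ 0.5509 -0.0115  0.2724] [-0.74 -0.21 -4.24] [-0.037  0.116  0.073] [-0.063  0.074  1.998  0.     1.07   0.272]
```

View pics/cmp2.png

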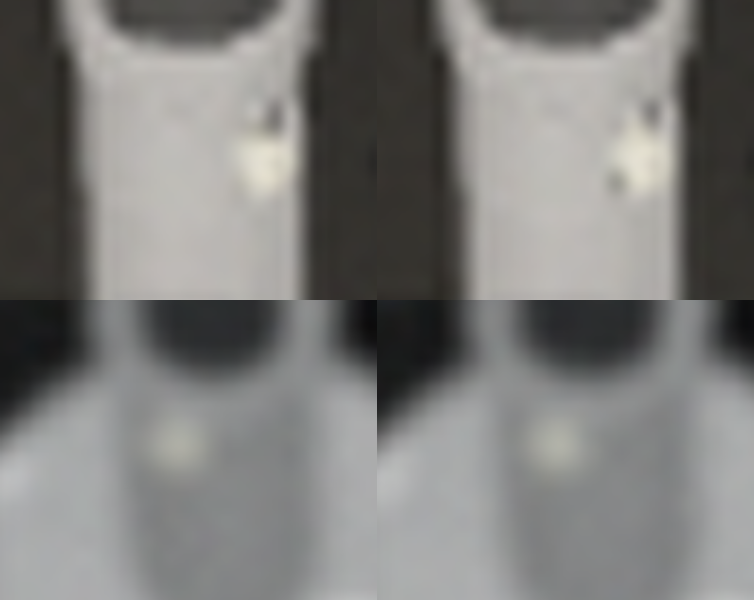

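>>> servo_tool:
  rows:
    - [120, [0, 0, -0.001], 0]
    - [120, [0, 0, -0.002], 0]
    - [120, [0, 0, -0.003], 0]
    - [120, [0, 0, -0.004], 0]
    - [120, [0, 0, -0.004], 0]

```text
time_s: 13.05
ee_pos: [0.551, -0.0115, 0.2686]
tool_rot: [0.0, 0.815, 0.579, 0.0]
wrist_force: [-2.1, -0.4, -0.7]
finger_gap: 0.0597
```

```bash
python3 look.py f1.png|sed -n '4,10p;15p'
```

```text
[183 178 181 184 180 178 180 125 172  55]
 [182 187 186 181 180 136  89 110 175  54]
 [185 188 186 185 184 160 193 166 174  67]
 [187 187 186 185 184 195 215 212 183  66]
 [185 187 186 186 185 194 220 204 187  67]
 [184 186 186 185 184 169 205 205 166  66]
 [185 188 188 188 183 178 176 174 159  66]
13.15 0.05997892355833735 [ 0.551  -0.0115  0.2686] [-1.54  0.09 -1.35] [-0.088  0.366  0.021] [-0.063  0.078  2.     0.     1.063  0.272]
```

>>> servo_tool:
  rows:
    - [120, [0, 0, -0.001], 0]
    - [120, [0, 0, -0.002], 0]
    - [120, [0, 0, -0.002], 0]

```text
time_s: 13.52
ee_pos: [0.5515, -0.0115, 0.2678]
tool_rot: [0.0, 0.815, 0.579, 0.001]
wrist_force: [-6.0, 0.8, 13.6]
finger_gap: 0.0597
```

```bash
python3 look.py f2.png|sed -n '4,10p;15p'
```

```text
[184 179 188 184 181 178 121 131 172  54]
 [181 183 191 182 181 116  78 117 174  55]
 [184 186 187 186 183 164 190 158 175  54]
 [186 186 187 187 183 196 213 209 187  53]
 [185 186 187 185 183 196 219 204 189  69]
 [184 185 186 186 183 176 211 202 170  67]
 [184 187 186 186 182 180 177 172 161  67]
13.625 0.060045993583485745 [ 0.5515 -0.0115  0.2678] [-5.9   0.66 12.97] [0.196 1.379 0.023] [-0.063  0.079  2.001  0.     1.06   0.272]
```

View pics/f2.png

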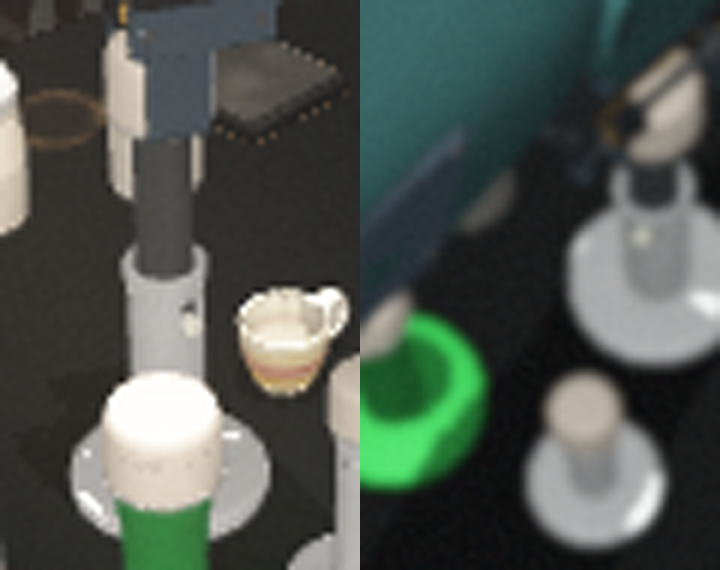

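The shade is locked: lowering it now meets 13 N, with the button resting on the slot's lower edge. I'll unload it, open the fingers and withdraw.

>>> servo_tool:
  rows:
    - [120, [-0.0005, 0, 0.001], 0]
    - [120, [-0.0005, 0, 0.0018], 0]
    - [120, [-0.0005, 0, 0.0018], 0]
    - [80, [-0.0005, 0, 0.0018], 0]
    - [60, [-0.0005, 0, 0.0018], 0]
    - [30, [-0.0005, 0, 0.0018], 0]
    - [0, [-0.0005, 0, 0.0018], 0]
    - [0, [-0.0005, 0, 0.0018], 0]

```text
time_s: 14.62
ee_pos: [0.5504, -0.0115, 0.2682]
tool_rot: [-0.0, 0.815, 0.579, -0.0]
wrist_force: [0.1, -1.1, -0.2]
finger_gap: 0.0914
```

>>> servo_tool:
  rows:
    - [0, [0, 0, 0], 0]
    - [0, [0, 0, 0], 0]
    - [0, [0, 0, 0.01], 0]
    - [0, [0, 0, 0.03], 0]
    - [0, [0, 0, 0.06], 0]
    - [0, [0, 0, 0.09], 0]
    - [0, [0, 0, 0.12], 0]
    - [0, [0, 0, 0.12], 0]

```text
time_s: 15.62
ee_pos: [0.5515, -0.0116, 0.3921]
tool_rot: [0.002, 0.815, 0.579, 0.002]
wrist_force: [-0.4, -0.2, -0.6]
finger_gap: 0.0917
```

```bash
python3 look.py g1.png|sed -n '4,10p;15p'
python3 - <<'E'
from h import *
a=dict(np.load("s1.npz"));b=snapshot("scene")
for n,s in(("before",a),("now",b)):
    v,u=np.mgrid[:384,:512]; z=s["z_map"]; P=np.stack([(u-s["K"][0,2])/s["K"][0,0]*z,(v-s["K"][1,2])/s["K"][1,1]*z,z],-1)@s["extrinsics"][:3,:3].T+s["extrinsics"][:3,3]
    q=P[(abs(P[...,0]-.55)<.07)&(abs(P[...,1]+.01)<.07)&(P[...,2]>.012)&(P[...,2]<.022)&(z>0)]
    w=P[(abs(P[...,0]-.55)<.04)&(abs(P[...,1]+.01)<.04)&(P[...,2]>.05)&(P[...,2]<.34)&(z>0)]
    print(n,q.min(0).round(4),q.max(0).round(4),"top z",w[:,2].max().round(4))
cv2.imwrite("pics/g2.png",b["pixels"][:,:,::-1])
E
```

```text
[184 179 179 185 181 176 181 125 172  55]
 [184 188 186 180 181 146  89 110 175  67]
 [184 187 186 185 183 162 194 167 175  69]
 [183 185 186 185 183 197 214 210 182  67]
 [184 187 175 186 183 194 220 204 187  68]
 [183 187 185 186 183 171 203 206 171  67]
 [185 185 187 187 181 179 178 175 160  67]
15.725 0.09131945721685014 [ 0.5504 -0.0115  0.3889] [-0.65  0.4  -0.04] [-0.071 -0.024  0.022] [-0.063 -0.032  1.89   0.     1.282  0.272]
before [ 0.4893 -0.0703  0.012 ] [0.6069 0.0499 0.0216] top z 0.2233
now [ 0.489  -0.0705  0.012 ] [0.6046 0.0484 0.022 ] top z 0.314
```

View pics/g1.png

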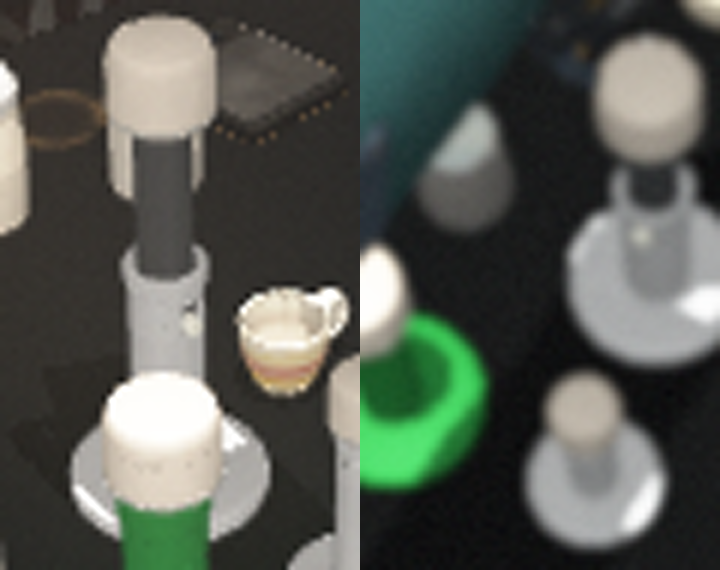

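View pics/g2.png

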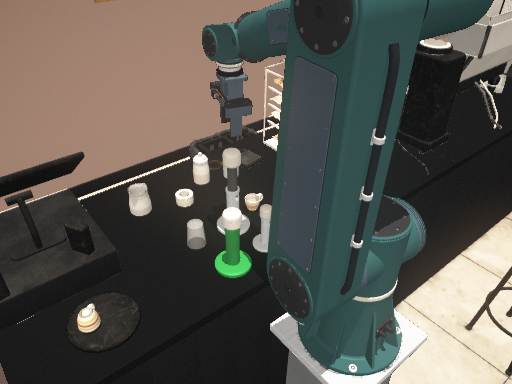

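The pictures show the shade up and the button out in the slot at about (236,198), with the foot unmoved and the glass and cup undisturbed. The gripper is clear, so I'm handing in.

```bash
python3 -c "
from rig import *
print(sign_off())"
```

```text
the job is handed in; nothing more can be done
None
```

The large aluminium lamp is locked at full height, and I handed the job in at about 15.7 s of the 46 s allowed. I gripped its shade, drew it up about 95 mm, and turned it about 57° anticlockwise in small steps. I stopped once both cameras showed the white button out in the slot.

- **Lock:** Before letting go I lowered the shade slightly, and it met 13 N of resistance at about 91 mm. After release it stayed up, with its top at 0.314 m against 0.223 m at the start.
- **Foot:** Its outline is within about 2 mm of where it began, and the slot is still in the same place in the picture, so it was neither shifted nor swung round.
- **Bystanders:** The glass and cup look undisturbed in the pictures. I didn't measure them or the bell, but the arm never went near any of the three.
- **Gripper:** It is open and about 75 mm above the shade.

I noticed no sharp click: the moment readings were noisy (up to 0.15 N m), so my evidence for the lock is the pictures and the lowering test.

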